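Load a drill jig and hover its drill plate over the dowels

ROBOT

A 6-joint arm with a two-finger parallel gripper is mounted at the origin on the work surface. World frame = base frame: x ahead of the robot, y to its left, z up, the work surface at z = 0. Lengths are in m, angles in rad, forces in N, time in s.
With the tool pointing down it reaches from about 0.3 to 0.775 m from the base axis. Payload 14.6 kg.
Tool frame: the origin (TCP) lies midway between the tips of the shut fingers; the grasp point (between the pads) lies 19 mm behind it (ctrl.hold_point_z is the distance from the TCP to the grasp point, in m); z points along the fingers, x is the direction in which the jaws open and shut, and the axes are right-handed (so a half turn about z gives the same grasp; the last joint's range is limited). The gripper opens to 94 mm and grips with 3 to 60 N. Pads are 16 mm wide; open, the fingers measure 119 mm over their backs; the gripper's body (75 mm by 177 mm) begins 78 mm behind the grasp point.
Start: joints at [-1.395, 0.3, 1.521, -0, 1.321, -0.067], TCP at [0.132, -0.534, 0.205] pointing down, gripper open.
Joint ranges: [-3.03, 3.03], [-0.79, 2.21], [0.23, 2.52], [-1.04, 4.18], [0, 3.07], [-2.55, 2.55]. Speed limits (rad/s): [2.22, 2.22, 2.57, 3.14, 3.14, 3.14].

INTERFACE

Orientations are given as [roll, pitch, yaw] about the fixed x, y, z axes, in that order (R = Rz(yaw) Ry(pitch) Rx(roll)).
In Python, from station import ctrl, viewer, ticket, nets gives the robot as it stands.
- The arm moves only by the tool carry_out, never from a script. Its argument "commands" is one flat list of numbers, 7 for each row, row after row: the closure, from -1 (fully open) to 1 (shut), so that 0 is half open, then the shift along the world's x, y, z in cm, then the turn, a rotation vector about the world's x, y, z in rad. In form: [gripper, tx, ty, tz, ax, ay, az, gripper, tx, ty, tz, ax, ay, az, ...]. A call has 1 to 12 rows; each row is the pose to reach, as a shift and turn from the pose measured when the call began; what a row does not reach only later rows make up. A row lasts 1/12 s, in which the tool goes at most 41.7 mm and 7.16 degrees, less where a joint would pass 70% of its speed; a pose out of reach is approached as far as the arm can. A call with a gripper value outside its range is refused whole. The fingers move at their own pace and stop on an object; "force" is the grip in N (left out, the last holds). Time passes only in rows, so rows that repeat a pose let the fingers close. It gives the time, the measured TCP pose, the force and the opening at its end, in the units of the state.
- ctrl.get_obs(): the state, without advancing time (a new reading comes with each control period).
- viewer.camera(name): name is "scene" or "top" or "wrist"; returns (picture, depth): 384x512x3 uint8, blue, green, red; 384x512 float32, m along the optical axis (not along the pixel's ray), 0 where there is no reading.
- viewer.camera_info(name): a dict with "fx", "fy", "cx", "cy" (pixels), "D" ([k1, k2, p1, p2, k3] as OpenCV has them; the pictures are not rectified), "R" (3x3) and "t" (3): a world point X has camera coordinates R X + t. Camera axes: x right, y down, z forward; pixel columns grow to the right and rows downward; lengths in m; the calibration is good to about 2 mm. A picture is of the moment at which its call begins: read the wrist's pose just before it. camera_info takes no time and is no camera call; for the wrist camera it gives the pose at the moment of the call.
- ticket.hand_in(): hands the job in, once; it reports no verdict.
Trained networks look in the newest picture that a camera, given by its name, has taken for a name from the list of things; names that differ only in an ending like _2 or _b are one class to them, and where a whole thing is asked for, a point or a joint stands for the part that bears it (a point fixed in the world has none). Each returns a list of dicts, best first, with "confidence" (0 to 1); they miss things now and then, are a little off and sometimes report something else, mostly with a low value. They report only what shows in the picture. A call takes as long as a camera call. They do not tell look-alikes from the thing itself.
- nets.silhouettes(camera, thing): "region" (384x512 bool, what is visible of it) and "extent" ([left, top, right, bottom] in pixels, round what is visible of it).
The state is a dict: "time_s": time; "qpos": joint angles; "joint_vel": joint speeds; "tau": joint torques, N m; "ee_pos": TCP position; "eef_rot": TCP orientation; "force": force on the tool from outside, world axes, zero at the start; "moment": the same for the moment, N m; "grip_width": finger opening in m.
Only numpy, scipy, OpenCV 4.12 (cv2) and the standard library are available. Lean on these libraries where they do the work, as an engineer would, in place of code of your own. Each camera call takes 0.05 s, during which the arm holds its last target. There are 200 camera calls.

TASK

Load the drill jig: push the loose aluminium blank along the jig base until it is home against its two side pins and its end pin, then pick up the drill plate by its handle and carry it over the standing tool holders. Stop with the plate level about 10 mm above the tips of the jig's two dowels, its two dowel holes in line with them, without letting it touch the jig or the blank, and finish while still holding it there, because I want to see that the blank is home before the plate goes down. Leave the tool holders and the spanner where they are.

Things in the scene. Friction and masses are not known exactly. Their poses are not given: they have to be found in the camera images.
- jig: Drill jig base, dark steel, fixed to the bench, 130 (x) x 206 (y) x 20 mm high. Origin: centre of its underside; z up; yaw varies. On its top face (20 mm up): side pins at x, y = (25, -32) and (25, 32) mm and an end pin at (0, 55) mm, each 10 mm thick, 12 mm high; rest pads 24 x 24 x 22 mm high, each carrying a dowel, at (42, -84) and (-42, 84) mm. Its -x and -y sides are open.
- blank_home (a point): Where the blank's centre lies when it is home: touching both side pins and the end pin, its length along the jig's y. At (0, 0, 30) mm in the jig's frame, 10 mm above its top face; axes as the jig's. The blank gets there by moving towards the jig's +x and +y.
- dowel_a (a point): Tip of the first dowel (12 mm diameter, bullet nose, rising 20 mm above its rest pad), at (42, -84, 62) mm in the jig's frame; axes as the jig's.
- dowel_b (a point): Tip of the second, equal dowel, at (-42, 84, 62) mm in the jig's frame; axes as the jig's.
- blank: The blank: a plain sawn piece of aluminium flat bar, 40 (x) x 100 (y) x 20 mm high, about 0.2 kg, lying loose on the jig base's top face, 6 to 16 mm short of its stops and a little askew. Origin: centre of its underside. It slides easily on the base.
- blank_center (a point): Centre of the blank, half-way up (10 mm above the jig base's top face); axes: x across, y along its length, z up.
- plate: Drill plate: aluminium, 112 (x) x 196 (y) x 8 mm, about 0.55 kg, flat on the bench beyond the tool holders, handle up. Origin: centre of its underside. Two dowel holes (12.5 mm, 1.5 mm steel rims) near opposite corners, at x, y = (42, -84) and (-42, 84) mm; two small drill bushes 4 mm proud at (0, -38) and (0, 38) mm. It is the same either way round: a half turn makes no difference.
- plate_handle (a point): Middle of the plate's black handle, a straight bar 14 mm wide (along the plate's x), 50 mm long (along its y) and 14 mm high, centred 31 mm above the plate's underside, on two feet with 16 mm of free height under it. Pinch it across its width from above; the plate balances there. Axes as the plate's.
- hole_a (a point): Centre of the first dowel hole at the plate's underside, at (42, -84, 0) mm in the plate's frame; axes as the plate's.
- hole_b (a point): Centre of the second dowel hole at the plate's underside, at (-42, 84, 0) mm in the plate's frame; axes as the plate's.
- holder_collet: Bystander: steel taper tool holder standing nose down, with a slotted collet nut; 46 mm across its flange, 134 mm tall. Origin: centre of its foot. The three holders stand loose in a row between jig and plate.
- holder_endmill: Bystander: the same kind of tool holder with a plain straight nose, 46 mm across, 134 mm tall. Origin: centre of its foot.
- holder_shell: Bystander: the same kind of tool holder with a wide nose, 48 mm across, 134 mm tall. Origin: centre of its foot.
- spanner: Bystander: a steel spanner 170 mm long lying on the far part of the bench, along its own x. Origin: underside, mid-length.
Not all that is in view belongs to the job. Of the things that look like the blank, the largest one is meant.

How it is judged:
By the outcome, as a careful person would: the job done as asked, in the order asked, and still so for the second after the job is handed in, while the arm keeps its last pose, push and grip.
It also fails if it takes over 72 s, if anything falls off the work surface, if the arm or the gripper's body presses on something with over 40 N, if the wrist force passes 120 N, or if a joint passes its speed limit or range.

## Working session

There is one attempt and no reset: what is moved stays moved. The work goes in short steps, Python scripts to look and compute and a tool call to move; the robot and the scene stay as the last step left them, time stands still between calls to the robot, and variables do not carry over. Pictures are saved under pics/ and viewed, about 8 in all and at most 12, crops included, and the job is handed in when it is done.

Besides the shell and the picture viewer there is one more tool, called by a JSON object that holds its "fn" and its "kwargs". carry_out: Moves the arm, as the interface text tells. Its arguments: {"type":"object","properties":{"commands":{"type":"array","items":{"type":"number"}},"force":{"type":"number"}},"required":["commands"]}

```bash
mkdir -p pics; ls; python3 - <<'E'
from station import ctrl, viewer, nets
import cv2, numpy as np
o=ctrl.get_obs(); print(o['time_s'],o['ee_pos'],o['eef_rot'],o['grip_width'],o['force'])
ims=[]
for n in ('scene','top'):
    p,d=viewer.camera(n); ims.append(p); i=viewer.camera_info(n); print(n,{k:np.round(v,4).tolist() for k,v in i.items()})
    cv2.imwrite(f'pics/{n}0.png',p); np.save(f'pics/{n}0d.npy',d)
    for t in ('jig','blank','plate','plate_handle','holder_collet','spanner'):
        print(n,t,[(round(r['confidence'],2),r['extent']) for r in nets.silhouettes(n,t)][:4])
print(ctrl.hold_point_z)
E
```

```text
pics
0.0 [ 0.13217274 -0.53361654  0.20489814] [-3.14151364e+00  1.11978711e-03 -1.32801928e+00] 0.09408257112102979 [-0.04036597  0.52906929 -0.86058849]
scene {'fx': 422.5652, 'fy': 422.5652, 'cx': 247.3065, 'cy': 199.3405, 'D': [-0.1611, 0.0, 0.0, 0.0, 0.0], 'R': [[0.6464, 0.763, -0.0097], [0.6014, -0.5172, -0.6089], [-0.4696, 0.3878, -0.7932]], 't': [-0.3483, -0.2997, 1.5993]}
scene jig [(0.67, [149.9, 216.9, 232.0, 284.2]), (0.62, [271.4, 234.2, 316.0, 269.3])]
scene blank [(0.67, [147.4, 214.1, 167.9, 231.8]), (0.56, [164.8, 231.1, 204.8, 256.2]), (0.56, [218.5, 264.7, 246.9, 276.8])]
scene plate [(0.6, [266.5, 137.9, 322.7, 185.4])]
scene plate_handle [(0.89, [270.6, 140.5, 326.2, 187.3])]
scene holder_collet [(0.73, [220.6, 150.8, 234.5, 186.3])]
scene spanner [(0.67, [270.0, 237.9, 316.8, 268.0])]
top {'fx': 358.5623, 'fy': 358.5623, 'cx': 255.3044, 'cy': 190.6721, 'D': [0.0161, 0.0, 0.0, 0.0, 0.0], 'R': [[-0.0017, -0.9996, -0.0272], [-0.9971, 0.0037, -0.0765], [0.0765, 0.027, -0.9967]], 't': [0.0128, 0.6029, 0.9732]}
top jig [(0.73, [305.2, 187.3, 381.7, 237.1]), (0.28, [328.7, 207.0, 365.1, 223.9])]
top blank [(0.7, [324.0, 205.3, 366.8, 219.4]), (0.55, [313.2, 144.7, 334.5, 169.8]), (0.49, [337.0, 259.3, 365.7, 268.0])]
top plate [(0.79, [133.0, 201.3, 210.5, 257.0])]
top plate_handle [(0.92, [131.7, 200.2, 210.5, 254.9])]
top holder_collet [(0.67, [133.1, 204.7, 211.7, 254.9])]
top spanner [(0.88, [230.9, 130.9, 285.9, 143.2])]
0.0188
```

View pics/top0.png

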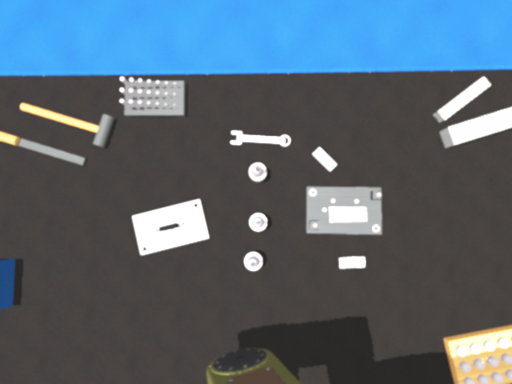

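View pics/scene0.png

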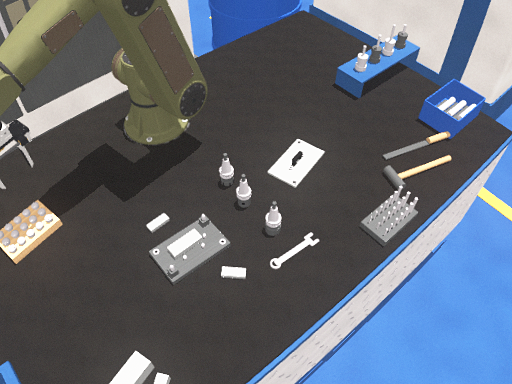

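The top view shows the jig at about (344,210) with yaw near 0 and its side pins towards the image top (+x). The blank on it is at about (347,214). The plate is at (170,227), the holders at (257,172), (258,222) and (253,262), and the spanner at (262,139). Smaller look-alike blanks lie off the jig at (325,158) and (352,263).

```bash
cat > h.py <<'E'
from station import ctrl, viewer, nets
import cv2, numpy as np
from scipy.spatial.transform import Rotation as Rn
from scipy.optimize import least_squares
def K(i): return np.array([[i['fx'],0,i['cx']],[0,i['fy'],i['cy']],[0,0,1.]])
def ray(i,uv,z):
    "pixels -> world points on plane z"
    n=cv2.undistortPoints(np.array(uv,float).reshape(-1,1,2),K(i),np.array(i['D'])).reshape(-1,2)
    R,t=np.array(i['R']),np.array(i['t']); c=-R.T@t
    d=np.c_[n,np.ones(len(n))]@R
    return c+d*((z-c[2])/d[:,2])[:,None]
def proj(i,X):
    R=np.array(i['R'])
    return cv2.projectPoints(np.array(X,float).reshape(-1,1,3),cv2.Rodrigues(R)[0],np.array(i['t'],float),K(i),np.array(i['D']))[0].reshape(-1,2)
def shot(n,name):
    o=ctrl.get_obs(); i=viewer.camera_info(n); p,d=viewer.camera(n); cv2.imwrite(f'pics/{name}.png',p); np.save(f'pics/{name}d.npy',d); np.save(f'pics/{name}i.npy',i,allow_pickle=True)
    return p,d,i,o
def load(name): return cv2.imread(f'pics/{name}.png'),np.load(f'pics/{name}d.npy'),np.load(f'pics/{name}i.npy',allow_pickle=True).item()
E
python3 - <<'E'
from h import *
i=viewer.camera_info('top'); np.set_printoptions(precision=4,suppress=True)
print('jig',ray(i,[(344,210)],.02),'dow',ray(i,[(377,195),(314,225)],.06))
print('blank',ray(i,[(347.5,214)],.04)); print('plate',ray(i,[(170,227)],.008))
print('plate corners',ray(i,[(132,213),(200,201),(209,239),(141,254)],.008))
print('holders',ray(i,[(257,172),(258,222),(253,262)],.12)); print('spanner',ray(i,[(262,139)],.005))
w=viewer.camera_info('wrist'); R=np.array(w['R']);t=np.array(w['t']); o=ctrl.get_obs()
print('wrist cam pos',-R.T@t, 'cam z',R[2],'cam x',R[0],w['fx'],w['cx'],w['cy']); T=Rn.from_euler('xyz',o['eef_rot']).as_matrix(); print('in tool',T.T@(-R.T@t-o['ee_pos']),'axis',T.T@R[2]); print(T)
E
```

```text
jig [[ 0.5488 -0.2332  0.02  ]] dow [[ 0.5874 -0.3118  0.06  ]
 [ 0.5085 -0.1449  0.06  ]]
blank [[ 0.5376 -0.2379  0.04  ]]
plate [[0.5024 0.2519 0.008 ]]
plate corners [[0.542  0.3606 0.008 ]
 [0.5754 0.1679 0.008 ]
 [0.4688 0.1415 0.008 ]
 [0.4273 0.3322 0.008 ]]
holders [[0.6426 0.0042 0.12  ]
 [0.5172 0.0019 0.12  ]
 [0.4188 0.0145 0.12  ]]
spanner [[ 0.7524 -0.0078  0.005 ]]
wrist cam pos [ 0.2091 -0.5152  0.3852] cam z [-0.2647 -0.0648 -0.9622] cam x [ 0.2408 -0.9706 -0.0009] 304.778972964737 259.64823201614274 185.14290644691826
in tool [ 0.0003 -0.0791 -0.1798] axis [-0.0007  0.2725  0.9622]
[[ 0.2404 -0.9707  0.    ]
 [-0.9707 -0.2404  0.    ]
 [-0.     -0.     -1.    ]]
```

{"fn": "carry_out", "kwargs": {"commands": [1,41.8,22.4,0,0,0,1.328,1,41.8,22.4,0,0,0,1.328,1,41.8,22.4,0,0,0,1.328,1,41.8,22.4,0,0,0,1.328,1,41.8,22.4,0,0,0,1.328,1,41.8,22.4,0,0,0,1.328,1,41.8,22.4,0,0,0,1.328,1,41.8,22.4,0,0,0,1.328,1,41.8,22.4,0,0,0,1.328,1,41.8,22.4,0,0,0,1.328,1,41.8,22.4,0,0,0,1.328,1,41.8,22.4,0,0,0,1.328], "force": 20}}

```text
time_s: 1.7
ee_pos: [0.5537, -0.3067, 0.205]
eef_rot: [-3.141, -0.0, 0.008]
force: [-0.3, 0.5, -0.2]
grip_width: 0.0174
```

{"fn": "carry_out", "kwargs": {"commands": [1,0,0,0,0,0,0,1,0,0,0,0,0,0]}}

```text
time_s: 1.87
ee_pos: [0.5541, -0.306, 0.2044]
eef_rot: [-3.141, 0.0, 0.01]
force: [-0.2, 0.6, -0.2]
grip_width: 0.0044
```

```bash
python3 - <<'E'
from h import *
p,d,i,o=shot('wrist','w1'); print(o['time_s'],o['ee_pos'],o['eef_rot'],o['grip_width'],o['force'])
for t in ('jig','blank'): print(t,[(round(r['confidence'],2),r['extent']) for r in nets.silhouettes('wrist',t)][:4])
cv2.imwrite('pics/w1b.png',cv2.resize(p[:300],None,fx=1.56,fy=1.56,interpolation=cv2.INTER_CUBIC))
E
```

```text
1.8667 [ 0.55406241 -0.30599497  0.20444572] [-3.14058981e+00  3.76652154e-04  1.02388102e-02] 0.004371048095245658 [-0.22365214  0.56866218 -0.21411574]
jig [(0.58, [197.4, 1.6, 320.0, 190.7])]
blank [(0.85, [118.1, 89.6, 157.2, 151.6]), (0.69, [353.0, 27.2, 418.3, 90.2]), (0.58, [225.1, 63.9, 265.8, 155.7])]
```

View pics/w1b.png

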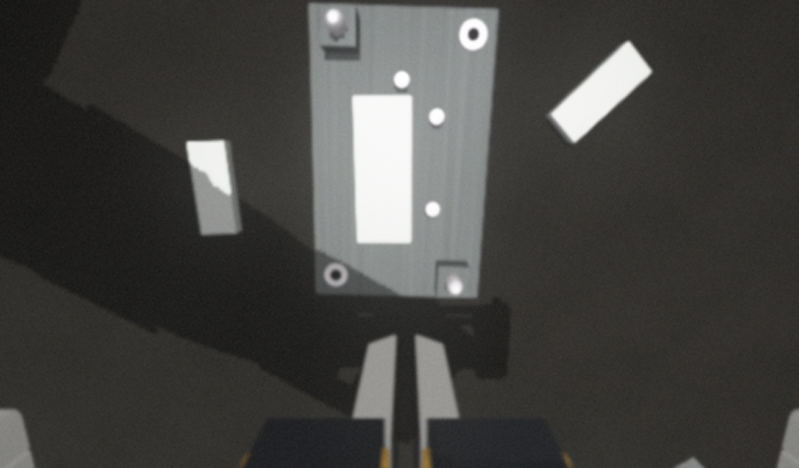

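The wrist view (scale 1.56) shows the jig corners at (308,3), (498,9), (477,298) and (316,293). The side pins are at (437,117) and (433,209), and the end pin is at (402,79). The blank's corners are (352,96), (411,95), (412,243) and (357,243).

```bash
cat > fit.py <<'E'
from h import *
def fit(i,uv,P,x0=(0.55,-.23,0)):
    "planar pose (x,y,yaw) from model points P (with world z) and pixels"
    uv=np.array(uv,float);P=np.array(P,float)
    def X(q):
        c,s=np.cos(q[2]),np.sin(q[2]); return np.c_[q[0]+c*P[:,0]-s*P[:,1],q[1]+s*P[:,0]+c*P[:,1],P[:,2]]
    r=least_squares(lambda q:(proj(i,X(q))-uv).ravel(),x0,x_scale=[.01,.01,.05],loss='soft_l1')
    return r.x,r.fun.reshape(-1,2)
E
python3 - <<'E'
from fit import *
np.set_printoptions(precision=4,suppress=True)
p,d,i=load('w1'); s=1.56
f=lambda L:(np.array(L)+.5)/s-.5
J,rj=fit(i,f([(437,117),(433,209),(402,79),(308,3),(498,9),(477,298),(316,293)]),[(.025,.032,.032),(.025,-.032,.032),(0,.055,.032),(-.065,.103,.02),(.065,.103,.02),(.065,-.103,.02),(-.065,-.103,.02)])
B,rb=fit(i,f([(352,96),(411,95),(412,243),(357,243)]),[(-.02,.05,.04),(.02,.05,.04),(.02,-.05,.04),(-.02,-.05,.04)])
print(J,'\n',rj,'\n',B,'\n',rb)
c,s_=np.cos(J[2]),np.sin(J[2]); print('blank in jig',np.array([[c,s_],[-s_,c]])@(B[:2]-J[:2])*1e3,B[2]-J[2])
W=lambda x,y:(J[0]+c*x-s_*y,J[1]+s_*x+c*y)
print('dowels',W(.042,-.084),W(-.042,.084), proj(i,[(*W(.042,-.084),.062),(*W(-.042,.084),.062)])*s)
print('depth jig', d[150:160,205:215].mean())
t=viewer.camera_info('top')
print('top view dowel px',proj(t,[(*W(.042,-.084),.062),(*W(-.042,.084),.062)]))
print(J)
E
```

```text
[ 0.5489 -0.2329 -0.0172] 
 [[-0.1587 -0.1472]
 [-0.1861  0.3267]
 [-0.1777  0.4798]
 [-0.3483 -0.7781]
 [ 1.0056 -0.7287]
 [ 0.6357  0.4433]
 [-0.4358  0.8627]] 
 [ 0.5374 -0.239   0.0187] 
 [[-0.1556 -0.0656]
 [ 0.1333  0.2732]
 [-0.1028 -0.2566]
 [ 0.127   0.0153]]
blank in jig [-11.4778  -6.2989] 0.03586677718499825
dowels (np.float64(0.5895004898192787), np.float64(-0.3175946444983071)) (np.float64(0.5083965375633314), np.float64(-0.1481775587942229)) [[455.6858 289.0314]
 [332.6388  17.1672]]
depth jig 0.3674015
top view dowel px [[379.4524 194.1444]
 [315.3421 225.0457]]
[ 0.5489 -0.2329 -0.0172]
```

{"fn": "carry_out", "kwargs": {"commands": [1,-5.7,6.8,-5,0,0,-0.027,1,-5.7,6.8,-5,0,0,-0.027,1,-5.7,6.8,-7,0,0,-0.027,1,-5.7,6.8,-10.5,0,0,-0.027,1,-5.7,6.8,-14,0,0,-0.027,1,-5.7,6.8,-16,0,0,-0.027,1,-5.7,6.8,-17.4,0,0,-0.027,1,-5.7,6.8,-17.6,0,0,-0.027,1,-5.7,6.8,-17.6,0,0,-0.027,1,-5.7,6.8,-17.6,0,0,-0.027]}}

```text
time_s: 2.85
ee_pos: [0.4957, -0.2405, 0.0304]
eef_rot: [3.141, -0.002, -0.021]
force: [0.5, 0.5, -0.4]
grip_width: 0.0001
```

```bash
python3 - <<'E'
from h import *
p,d,i,o=shot('wrist','w2'); print(o['time_s'],o['ee_pos'],o['eef_rot'],o['grip_width'],o['force'])
cv2.imwrite('pics/w2b.png',cv2.resize(p,None,fx=1.5,fy=1.5,interpolation=cv2.INTER_CUBIC))
E
```

```text
2.85 [ 0.49573326 -0.24045955  0.03040721] [ 3.14123754e+00 -1.53253894e-03 -2.12364243e-02] 0.00012790227421469983 [ 0.5156341   0.47705403 -0.41821297]
```

View pics/w2b.png

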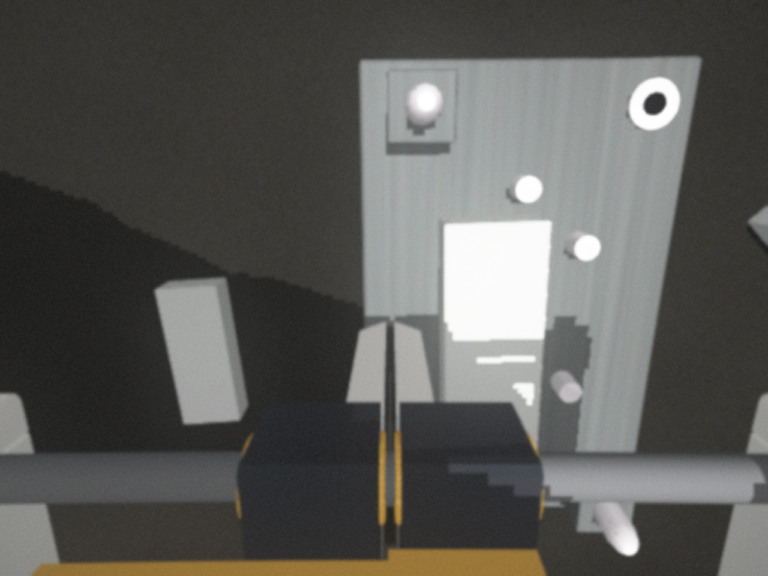

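The closed fingers are beside the blank on its -x side, clear of everything, with the tips at about (388,325). Next I push in +x.

{"fn": "carry_out", "kwargs": {"commands": [1,0.3,0.1,-0.3,0,0,0,1,0.5,0.1,-0.3,0,0,0,1,0.7,0.1,-0.3,0,0,0,1,0.9,0.1,-0.3,0,0,0,1,1.1,0.1,-0.3,0,0,0,1,1.3,0.1,-0.3,0,0,0,1,1.5,0.1,-0.3,0,0,0,1,1.6,0.1,-0.3,0,0,0,1,1.7,0.1,-0.3,0,0,0,1,1.7,0.1,-0.3,0,0,0]}}

```text
time_s: 3.73
ee_pos: [0.5132, -0.2394, 0.0276]
eef_rot: [3.141, -0.002, -0.021]
force: [0.6, 0.1, -0.7]
grip_width: 0.0005
```

{"fn": "carry_out", "kwargs": {"commands": [1,0.1,0,0,0,0,0,1,0.2,0,0,0,0,0,1,0.2,0,0,0,0,0]}}

```text
time_s: 3.98
ee_pos: [0.5153, -0.2394, 0.0275]
eef_rot: [3.141, -0.002, -0.021]
force: [-1.0, 0.4, -0.7]
grip_width: 0.0002
```

{"fn": "carry_out", "kwargs": {"commands": [1,0.1,0,0,0,0,0,1,0.2,0,0,0,0,0,1,0.2,0,0,0,0,0]}}

```text
time_s: 4.23
ee_pos: [0.5169, -0.2394, 0.0275]
eef_rot: [3.141, -0.001, -0.021]
force: [-6.1, -1.2, 2.9]
grip_width: 0.0004
```

{"fn": "carry_out", "kwargs": {"commands": [1,0.1,0,0,0,0,0,1,0.2,0,0,0,0,0,1,0.2,0,0,0,0,0]}}

```text
time_s: 4.48
ee_pos: [0.5171, -0.2394, 0.0275]
eef_rot: [-3.141, 0.004, -0.021]
force: [-18.5, 0.0, 10.7]
grip_width: 0.0007
```

The blank has stopped against the side pins: the force is 18 N and the contact position matches the predicted 0.5164. Next I go round to the -y end.

{"fn": "carry_out", "kwargs": {"commands": [1,-1,0,0,0,0,0,1,-1,0,2,0,0,0,1,-1,0,6,0,0,0,1,1,-3.5,6,0,0,0.004,1,3.1,-6.9,6,0,0,0.004,1,3.1,-6.9,6,0,0,0.004,1,3.1,-6.9,3,0,0,0.004,1,3.1,-6.9,1,0,0,0.004,1,3.1,-6.9,0,0,0,0.004,1,3.1,-6.9,0,0,0,0.004,1,3.1,-6.9,0,0,0,0.004]}}

```text
time_s: 5.4
ee_pos: [0.5483, -0.3084, 0.0279]
eef_rot: [-3.141, 0.004, -0.017]
force: [-0.2, -0.2, 0.8]
grip_width: 0.0005
```

```bash
python3 - <<'E'
from h import *
p,d,i,o=shot('wrist','w3'); print(o['time_s'],o['ee_pos'],o['eef_rot'],o['grip_width'],o['force'])
cv2.imwrite('pics/w3b.png',cv2.resize(p,None,fx=1.5,fy=1.5,interpolation=cv2.INTER_CUBIC))
E
```

```text
5.4 [ 0.54826954 -0.3083822   0.02791961] [-3.14123521  0.00367318 -0.0167954 ] 0.0004697890355462332 [-0.22087378 -0.17111194  0.83682873]
```

View pics/w3b.png

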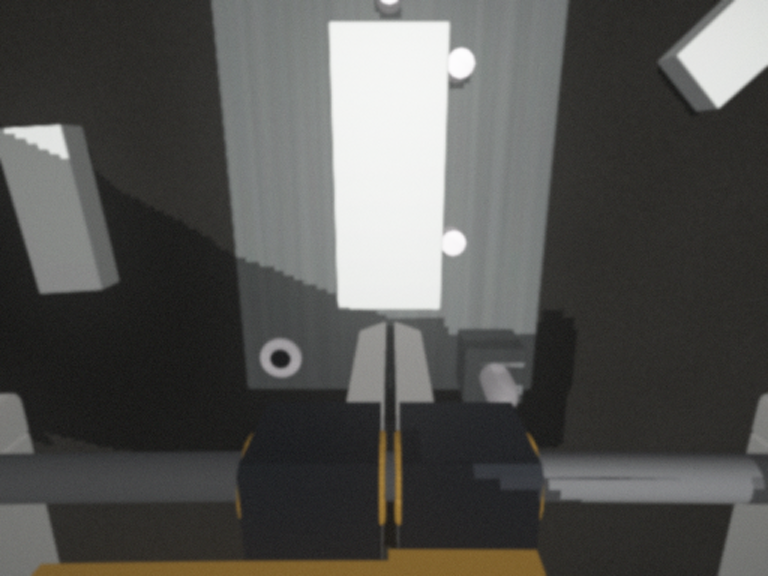

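The blank is flush with both side pins, at (461,63) and (453,242). A small gap remains at the end pin (389,0), and the fingers are centred behind its -y end. Next I push in +y.

{"fn": "carry_out", "kwargs": {"commands": [1,0,0.3,0,0,0,0,1,0,0.5,0,0,0,0,1,0,0.7,0,0,0,0,1,0,0.9,0,0,0,0,1,0,1.1,0,0,0,0,1,0,1.2,0,0,0,0,1,0,1.3,0,0,0,0,1,0,1.4,0,0,0,0,1,0,1.5,0,0,0,0,1,0,1.5,0,0,0,0]}}

```text
time_s: 6.28
ee_pos: [0.5487, -0.2935, 0.0287]
eef_rot: [3.141, 0.002, -0.017]
force: [0.3, -1.5, 0.5]
grip_width: 0.0004
```

{"fn": "carry_out", "kwargs": {"commands": [1,0,0.1,0,0,0,0,1,0,0.2,0,0,0,0,1,0,0.2,0,0,0,0]}}

```text
time_s: 6.53
ee_pos: [0.5487, -0.2916, 0.0287]
eef_rot: [3.141, 0.002, -0.017]
force: [-0.6, -2.7, 1.6]
grip_width: 0.0002
```

{"fn": "carry_out", "kwargs": {"commands": [1,0,0.1,0,0,0,0,1,0,0.2,0,0,0,0,1,0,0.2,0,0,0,0]}}

```text
time_s: 6.78
ee_pos: [0.5488, -0.2913, 0.0292]
eef_rot: [3.138, 0.001, -0.017]
force: [-0.6, -14.6, -0.1]
grip_width: 0.0005
```

{"fn": "carry_out", "kwargs": {"commands": [1,0,-1.5,0,0,0,0,1,0,-1.5,3,0,0,0,1,0,-2.5,7,0,0,0,1,0,-3,9.5,0,0,0,1,0,-3,9.5,0,0,0,1,0,-3,9.5,0,0,0,1,0,-3,9.5,0,0,0]}}

```text
time_s: 7.37
ee_pos: [0.5483, -0.3212, 0.123]
eef_rot: [3.139, 0.003, -0.017]
force: [0.7, -0.4, -0.1]
grip_width: 0.0002
```

```bash
python3 - <<'E'
from h import *
p,d,i,o=shot('wrist','w4'); print(o['time_s'],o['ee_pos'],o['eef_rot'],o['grip_width'],o['force'])
cv2.imwrite('pics/w4b.png',cv2.resize(p[:225,130:390],None,fx=2.6,fy=2.6,interpolation=cv2.INTER_CUBIC))
E
```

```text
7.3667 [ 0.54830066 -0.32117356  0.12298796] [ 3.13895031e+00  2.51770567e-03 -1.71292741e-02] 0.0001643232573772132 [ 0.72534214 -0.41016877 -0.13475392]
```

View pics/w4b.png

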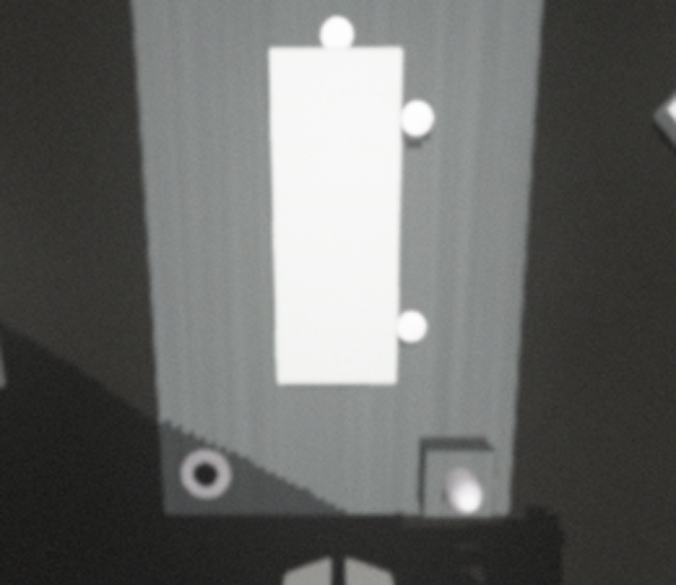

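The blank's home corners are (269,47), (403,46), (397,382) and (277,384). It touches the end pin (337,34) and both side pins, (417,118) and (411,326). I'll refit the jig from this and plan the plate approach.

```bash
python3 - <<'E'
from fit import *
np.set_printoptions(precision=4,suppress=True)
p,d,i=load('w4'); f=lambda L:(np.array(L)+.5)/2.6-.5+[130,0]
bl=[(269,47),(403,46),(397,382),(277,384)]
C=[(-.02,.05,.04),(.02,.05,.04),(.02,-.05,.04),(-.02,-.05,.04)]
J,r=fit(i,f([(417,118),(411,326),(337,34),(165,515),(511,516)]),[(.025,.032,.032),(.025,-.032,.032),(0,.055,.032),(-.065,-.103,.02),(.065,-.103,.02)]);print('jig',J,r)
B,r=fit(i,f(bl),C);print('blank',B,r)
E
```

```text
jig [ 0.549  -0.2323 -0.0162] [[ 0.035  -0.244 ]
 [ 0.262   0.0035]
 [ 0.0047  0.1605]
 [-0.325   0.2283]
 [-0.022  -0.104 ]]
blank [ 0.5489 -0.2323 -0.0129] [[-0.2796 -0.1294]
 [ 0.1382 -0.0005]
 [ 0.1314  0.4072]
 [ 0.0184 -0.204 ]]
```

{"fn": "carry_out", "kwargs": {"commands": [1,0,0,4,0,0,0,1,0,0,8.2,0,0,0,-1,-2.8,5,9,0,0,0.23,-1,-2.8,50,8.2,0,0,0.23,-1,-2.8,50,8.2,0,0,0.23,-1,-2.8,50,8.2,0,0,0.23,-1,-2.8,50,8.2,0,0,0.23,-1,-2.8,50,8.2,0,0,0.23,-1,-2.8,50,8.2,0,0,0.23,-1,-2.8,50,8.2,0,0,0.23,-1,-2.8,50,8.2,0,0,0.23,-1,-2.8,50,8.2,0,0,0.23]}}

```text
time_s: 8.42
ee_pos: [0.5208, 0.0921, 0.2044]
eef_rot: [3.14, 0.005, 0.213]
force: [0.2, -0.2, 0.5]
grip_width: 0.0637
```

{"fn": "carry_out", "kwargs": {"commands": [-1,0,4,0,0,0,0,-1,0,6.5,0,0,0,0,-1,0,6.5,0,0,0,0,-1,0,6.5,0,0,0,0,-1,0,6.5,0,0,0,0]}}

```text
time_s: 8.83
ee_pos: [0.5205, 0.1566, 0.2035]
eef_rot: [3.14, 0.007, 0.213]
force: [0.3, -0.2, 0.1]
grip_width: 0.0932
```

```bash
python3 - <<'E'
from h import *
p,d,i,o=shot('wrist','w5'); print(o['time_s'],o['ee_pos'],o['eef_rot'],o['grip_width'],o['force'])
cv2.imwrite('pics/w5b.png',cv2.resize(p[:300],None,fx=1.56,fy=1.56,interpolation=cv2.INTER_CUBIC))
E
```

```text
8.8333 [0.52050048 0.15655112 0.20350867] [3.13960999 0.0071325  0.21345991] 0.09324240931012814 [ 0.25550049 -0.16704892  0.11520551]
```

View pics/w5b.png

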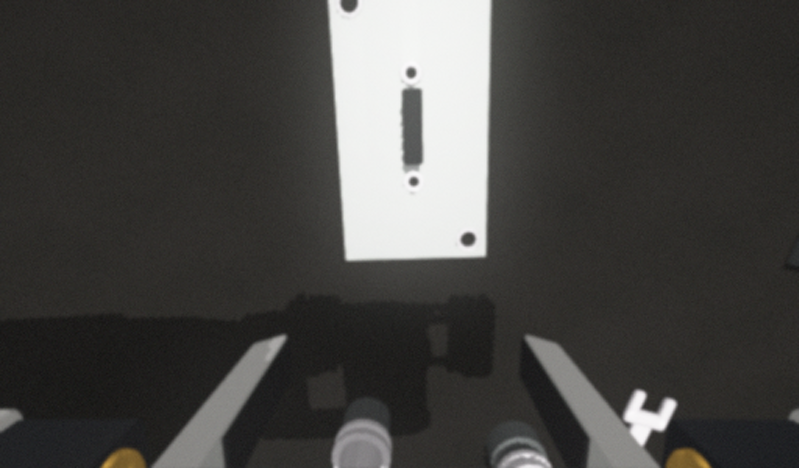

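The plate fills the upper half of the view. Its holes are at (349,3) and (468,239), the bushes at (411,73) and (414,181), and the handle at (403–423, 89–164).

```bash
python3 - <<'E'
from fit import *
np.set_printoptions(precision=4,suppress=True)
p,d,i=load('w5'); f=lambda L:(np.array(L)+.5)/1.56-.5
q,r=fit(i,f([(349,3),(468,239),(411,73),(414,181),(346,261),(486,257),(403,89),(422,89),(423,164),(404,164)]),[(-.042,.084,.008),(.042,-.084,.008),(0,.038,.012),(0,-.038,.012),(-.056,-.098,.008),(.056,-.098,.008),(-.007,.025,.038),(.007,.025,.038),(.007,-.025,.038),(-.007,-.025,.038)],(.5,.25,.21));print(q,r)
o=ctrl.get_obs();print((q[:2]-o['ee_pos'][:2])*100,q[2]-o['eef_rot'][2])
E
```

```text
[0.5036 0.2518 0.2438] [[ 0.1277  0.3232]
 [ 0.0453  0.1962]
 [ 0.1656 -0.0019]
 [-0.0737  0.6242]
 [ 0.178  -0.6707]
 [-0.3633 -0.5969]
 [-0.9366 -0.4928]
 [ 0.2509 -0.9428]
 [ 0.5049  0.5047]
 [-0.1061  0.9017]]
[-1.7075  9.5685] 0.031224796414860423
```

{"fn": "carry_out", "kwargs": {"commands": [-1,-1.7,4,0,0.003,-0.007,0.031,-1,-1.7,8,-2,0.003,-0.007,0.031,-1,-1.7,9.6,-6,0.003,-0.007,0.031,-1,-1.7,9.6,-10,0.003,-0.007,0.031,-1,-1.7,9.6,-13,0.003,-0.007,0.031,-1,-1.7,9.6,-15,0.003,-0.007,0.031,-1,-1.7,9.6,-16,0.003,-0.007,0.031,-1,-1.7,9.6,-16,0.003,-0.007,0.031]}}

```text
time_s: 9.55
ee_pos: [0.5031, 0.2508, 0.0419]
eef_rot: [3.14, 0.003, 0.242]
force: [-0.3, -0.0, -0.5]
grip_width: 0.094
```

```bash
python3 - <<'E'
from h import *
p,d,i,o=shot('wrist','w6'); print(o['time_s'],o['ee_pos'],o['eef_rot'],o['grip_width'],o['force'])
cv2.imwrite('pics/w6b.png',cv2.resize(p,None,fx=1.5,fy=1.5,interpolation=cv2.INTER_CUBIC))
E
```

```text
9.55 [0.50310735 0.25081027 0.04191434] [3.14043691e+00 2.54800657e-03 2.42157506e-01] 0.09404327490766698 [-0.32594966 -0.02774345 -0.5083112 ]
```

View pics/w6b.png

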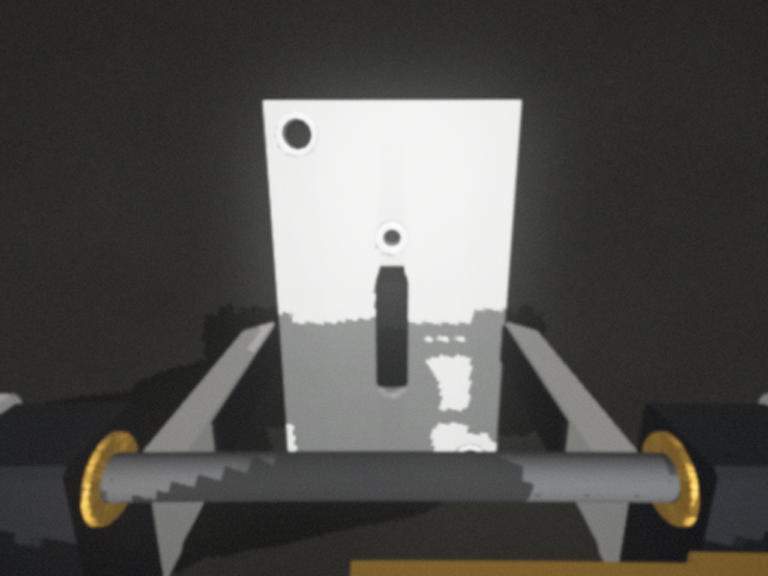

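The handle (376–408) is centred between the fingertips (272 and 507) and parallel to them. I descend, grip and lift.

{"fn": "carry_out", "kwargs": {"commands": [-1,0.05,0.1,-1.5,0,-0.003,0.002,-1,0.05,0.1,-2.5,0,-0.003,0.002,-1,0.05,0.1,-2.8,0,-0.003,0.002,-1,0.05,0.1,-2.8,0,-0.003,0.002,1,0.05,0.1,-2.8,0,-0.003,0.002,1,0.05,0.1,-2.8,0,-0.003,0.002,1,0.05,0.1,-2.8,0,-0.003,0.002,1,0.05,0.1,-2.8,0,-0.003,0.002,1,0.05,0.1,-2.8,0,-0.003,0.002,1,0.05,0.1,-2.8,0,-0.003,0.002,1,0.05,0.1,-2.8,0,-0.003,0.002,1,0.05,0.1,-2.8,0,-0.003,0.002], "force": 50}}

```text
time_s: 10.6
ee_pos: [0.5044, 0.2523, 0.0158]
eef_rot: [3.14, -0.003, 0.244]
force: [-0.2, 0.7, -0.6]
grip_width: 0.0443
```

{"fn": "carry_out", "kwargs": {"commands": [1,0,0,0,0,0,0,1,0,0,0,0,0,0,1,0,0,0,0,0,0]}}

```text
time_s: 10.85
ee_pos: [0.5044, 0.2523, 0.0158]
eef_rot: [3.14, -0.003, 0.244]
force: [-0.9, 0.2, -0.5]
grip_width: 0.0242
```

{"fn": "carry_out", "kwargs": {"commands": [1,-0.08,-0.05,-0.3,0.001,0.003,0,1,-0.08,-0.05,-0.3,0.001,0.003,0,1,-0.08,-0.05,-0.3,0.001,0.003,0,1,-0.08,-0.05,-0.3,0.001,0.003,0,1,-0.08,-0.05,-0.3,0.001,0.003,0,1,-0.08,-0.05,-0.3,0.001,0.003,0,1,-0.08,-0.05,-0.3,0.001,0.003,0], "force": 50}}

```text
time_s: 11.43
ee_pos: [0.5034, 0.2517, 0.0126]
eef_rot: [-3.141, 0.0, 0.244]
force: [-0.3, -0.4, -4.7]
grip_width: 0.0134
```

{"fn": "carry_out", "kwargs": {"commands": [1,0,0,0.5,0,0,0,1,0,0,1.5,0,0,0,1,0,0,3,0,0,0,1,0,0,3,0,0,0]}}

```text
time_s: 11.77
ee_pos: [0.5048, 0.2524, 0.0458]
eef_rot: [-3.141, -0.004, 0.244]
force: [0.8, 0.7, -4.4]
grip_width: 0.0138
```

{"fn": "carry_out", "kwargs": {"commands": [1,0,0,4,0,0.003,0,1,0,0,8,0,0.003,0,1,0,0,12,0,0.003,0,1,0,0,15.5,0,0.003,0,1,0,0,18,0,0.003,0,1,0,0,18.5,0,0.003,0,1,0,0,18.5,0,0.003,0]}}

```text
time_s: 12.35
ee_pos: [0.5052, 0.2525, 0.2318]
eef_rot: [-3.14, -0.004, 0.244]
force: [-0.4, 0.5, -6.1]
grip_width: 0.0134
```

{"fn": "carry_out", "kwargs": {"commands": [1,0.5,-3,0,0,0,-0.03,1,1,-6.5,0,0,0,-0.06,1,1.5,-10,0,0,0,-0.09,1,2,-13.5,0,0,0,-0.12,1,2.5,-17.5,0,0,0,-0.14,1,3,-21.5,0,0,0,-0.16,1,3.5,-25.5,0,0,0,-0.18,1,4,-29.5,0,0,0,-0.2,1,4.4,-33.5,0,0,0,-0.22,1,4.4,-37.5,0,0,0,-0.24,1,4.4,-41.5,0,0,0,-0.26,1,4.4,-44.5,0,0,0,-0.26]}}

```text
time_s: 13.35
ee_pos: [0.548, -0.1953, 0.2286]
eef_rot: [-3.139, -0.0, -0.018]
force: [0.5, 0.3, -5.4]
grip_width: 0.0137
```

{"fn": "carry_out", "kwargs": {"commands": [1,0,0,0,0,0,0,1,0,0,0,0,0,0]}}

```text
time_s: 13.52
ee_pos: [0.5468, -0.1965, 0.2249]
eef_rot: [-3.137, 0.005, -0.021]
force: [-0.2, 0.3, -5.2]
grip_width: 0.0136
```

{"fn": "carry_out", "kwargs": {"commands": [1,0.2,-2,0,-0.004,-0.005,0.004,1,0.2,-3.6,-1,-0.004,-0.005,0.004,1,0.2,-3.6,-4,-0.004,-0.005,0.004,1,0.2,-3.6,-7,-0.004,-0.005,0.004,1,0.2,-3.6,-9.5,-0.004,-0.005,0.004,1,0.2,-3.6,-11,-0.004,-0.005,0.004,1,0.2,-3.6,-11,-0.004,-0.005,0.004,1,0.2,-3.6,-11,-0.004,-0.005,0.004,1,0.2,-3.6,-11,-0.004,-0.005,0.004]}}

```text
time_s: 14.27
ee_pos: [0.5492, -0.2324, 0.1157]
eef_rot: [-3.141, -0.001, -0.017]
force: [0.3, -0.1, -4.3]
grip_width: 0.0136
```

{"fn": "carry_out", "kwargs": {"commands": [1,0,0,0,0,0,0,1,0,0,0,0,0,0]}}

```text
time_s: 14.43
ee_pos: [0.5498, -0.2326, 0.1169]
eef_rot: [3.141, -0.003, -0.016]
force: [0.0, 0.1, -6.4]
grip_width: 0.0138
```

```bash
python3 - <<'E'
from h import *
p,d,i,o=shot('wrist','w7'); print(o['time_s'],o['ee_pos'],o['eef_rot'],o['grip_width'],o['force'])
cv2.imwrite('pics/w7b.png',cv2.resize(p,None,fx=1.56,fy=1.56,interpolation=cv2.INTER_CUBIC))
E
```

```text
14.4333 [ 0.54976025 -0.23255331  0.11688279] [ 3.14144838e+00 -3.08650700e-03 -1.64926618e-02] 0.013821815200867503 [ 2.33189771e-03  5.79318026e-02 -6.35357693e+00]
```

View pics/w7b.png

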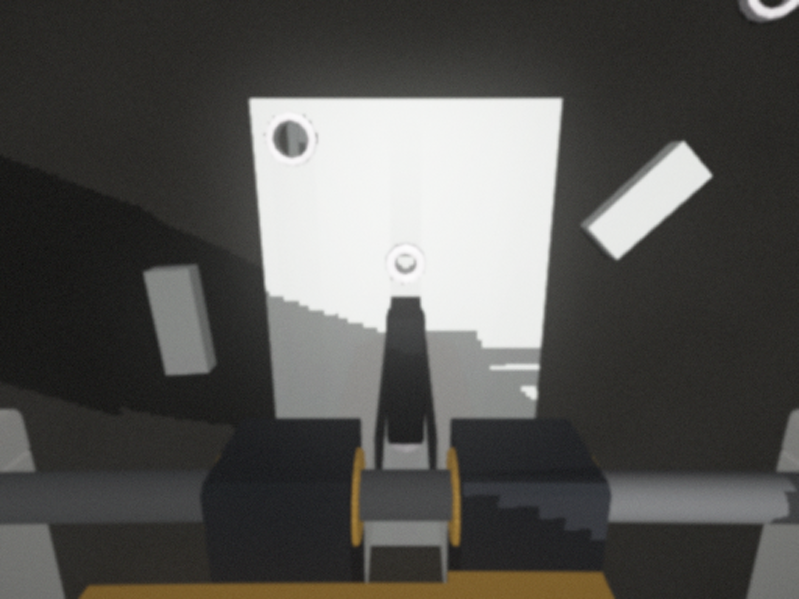

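The held plate's top corners are at (249,98) and (562,98). Hole b is at (291,138), with a dowel visible through it, and the bush is at (405,263). I'll check its pose in the grip and whether it is level.

```bash
cat > chk.py <<'E'
from fit import *
np.set_printoptions(precision=4,suppress=True)
def plane(d,i,box):
    v,u=np.mgrid[box[1]:box[3],box[0]:box[2]]; uv=np.c_[u.ravel(),v.ravel()].astype(float); z=d[box[1]:box[3],box[0]:box[2]].ravel()
    n=cv2.undistortPoints(uv.reshape(-1,1,2),K(i),np.array(i['D'])).reshape(-1,2)
    R=np.array(i['R']);X=(np.c_[n,np.ones(len(n))]*z[:,None]-np.array(i['t']))@R; X=X[z>0]
    c=X.mean(0);A=np.c_[X[:,:2]-c[:2],np.ones(len(X))]; k=np.linalg.lstsq(A,X[:,2],rcond=None)[0]
    return k[:2],k[2],c,np.std(X[:,2]-A@k)
E
python3 - <<'E'
from chk import *
p,d,i=load('w7'); f=lambda L:(np.array(L)+.5)/1.56-.5
for b in [(180,75,340,90),(180,100,245,180),(275,100,340,205),(180,110,240,260)]: print('plane slope,z,c,sd',*plane(d,i,b))
for u in (.100,.1043,.108):
    q,r=fit(i,f([(249,98),(562,98),(291,138),(405,263)]),[(-.056,.098,u+.008),(.056,.098,u+.008),(-.042,.084,u+.008),(0,.038,u+.012)]); print(u,q,np.abs(r).max(),r.ravel())
# sanity of plate on bench depth
p,d,i=load('w5'); print('w5',*plane(d,i,(222,60,250,150)))
p,d,i=load('w4'); print('w4 jig top',*plane(d,i,(195,60,225,140)),plane(d,i,(240,40,275,130)))
E
```

```text
plane slope,z,c,sd [ 0.4195 -1.5365] 0.10652026795530979 [ 0.5494 -0.144   0.1065] 0.01897195678886992
plane slope,z,c,sd [ 0.0147 -0.005 ] 0.11305882253054389 [ 0.5218 -0.1767  0.1131] 0.002319147451340689
plane slope,z,c,sd [-0.0001 -0.001 ] 0.11320038786199606 [ 0.579  -0.1854  0.1132] 0.0006296641879071064
plane slope,z,c,sd [ 0.4279 -0.116 ] 0.11607549065418864 [ 0.5189 -0.204   0.1161] 0.009920536648004663
0.1 [ 0.549  -0.2317 -0.0151] 4.16912279560313 [ 1.6166  0.2005 -4.1691  0.067   0.8498  0.3111 -0.6723 -1.8648]
0.1043 [ 0.5494 -0.232  -0.0175] 0.7884858526563789 [ 0.3707 -0.4449 -0.7885 -0.0574  0.1901  0.3486  0.0963  0.0643]
0.108 [ 0.5495 -0.2322 -0.0196] 1.9329546673453137 [-1.0691 -1.0177  1.933  -0.1819 -0.7106  0.3877  0.5018  1.7916]
w5 [ 0.0009 -0.0021] 0.008543338840116186 [0.4756 0.2201 0.0085] 0.0008001867210073312
w4 jig top [ 0.0054 -0.0027] 0.020529722176859572 [ 0.5044 -0.2426  0.0205] 0.0007215924124396536 (array([-0.001 , -0.0004]), np.float64(0.040545015913333426), array([ 0.5471, -0.2315,  0.0405]), np.float64(0.0007185124563677084))
```

{"fn": "carry_out", "kwargs": {"commands": [1,-0.04,-0.05,-1,0,0.003,0,1,-0.04,-0.05,-1.8,0,0.003,0,1,-0.04,-0.05,-2.5,0,0.003,0,1,-0.04,-0.05,-3,0,0.003,0,1,-0.04,-0.05,-3.25,0,0.003,0,1,-0.04,-0.05,-3.25,0,0.003,0,1,-0.04,-0.05,-3.25,0,0.003,0,1,-0.04,-0.05,-3.25,0,0.003,0]}}

```text
time_s: 15.15
ee_pos: [0.5494, -0.2331, 0.0845]
eef_rot: [3.141, -0.0, -0.017]
force: [0.1, -0.9, -4.9]
grip_width: 0.0132
```

{"fn": "carry_out", "kwargs": {"commands": [1,0,0,0,0,0,0,1,0,0,0,0,0,0,1,0,0,0,0,0,0]}}

```text
time_s: 15.4
ee_pos: [0.5495, -0.2332, 0.0847]
eef_rot: [3.141, -0.001, -0.017]
force: [0.1, -0.0, -4.5]
grip_width: 0.0137
```

{"fn": "carry_out", "kwargs": {"commands": [1,0,0,0,0,0,0,1,0,0,0,0,0,0,1,0,0,0,0,0,0]}}

```text
time_s: 15.65
ee_pos: [0.5495, -0.2332, 0.0848]
eef_rot: [3.141, -0.001, -0.017]
force: [0.7, -0.7, -4.6]
grip_width: 0.0132
```

Next, a close look at the hole with the dowel tip predicted through it, plus the scene and top views.

```bash
python3 - <<'E'
from chk import *
p,d,i,o=shot('wrist','w8'); print(o['time_s'],o['ee_pos'],o['eef_rot'])
print(plane(d,i,(275,100,340,200)),plane(d,i,(225,80,330,100)))
J=(.549,-.2325,-.0165); c,s=np.cos(J[2]),np.sin(J[2]); W=lambda x,y,z:(J[0]+c*x-s*y,J[1]+s*x+c*y,z)
print('pred dowel tip/base-of-nose, hole top ctr if aligned',(proj(i,[W(-.042,.084,.062),W(-.042,.084,.05),W(-.042,.084,.0803)])-[150,50])*5)
a=cv2.resize(p[50:130,150:270],None,fx=5,fy=5,interpolation=cv2.INTER_CUBIC)
sp,_,si,_=shot('scene','s8'); b=cv2.resize(sp[195:305,120:260],None,fx=4.28,fy=4.28,interpolation=cv2.INTER_CUBIC)[:, :600]
print('scene pred dowels', (proj(si,[W(.042,-.084,.062),W(-.042,.084,.062)])-[120,195])*4.28)
cv2.imwrite('pics/w8a.png',a); cv2.imwrite('pics/s8a.png',b); print(a.shape,b.shape)
E
```

```text
15.65 [ 0.5495 -0.2332  0.0848] [ 3.1411 -0.0008 -0.0166]
(array([-0.0012, -0.0005]), np.float64(0.0810368582662436), array([ 0.5788, -0.1845,  0.081 ]), np.float64(0.0006402030020557381)) (array([ 0.0004, -0.0024]), np.float64(0.08092445701990093), array([ 0.5606, -0.1492,  0.0809]), np.float64(0.0006552828692264242))
pred dowel tip/base-of-nose, hole top ctr if aligned [[214.0352 197.4502]
 [232.8483 200.0858]
 [180.5672 192.7544]]
scene pred dowels [[218.0304 300.8458]
 [353.2957  83.0112]]
(400, 600, 3) (471, 599, 3)
```

View pics/w8a.png

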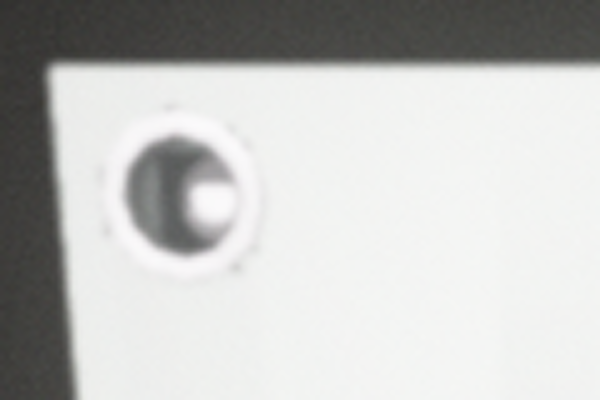

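View pics/s8a.png

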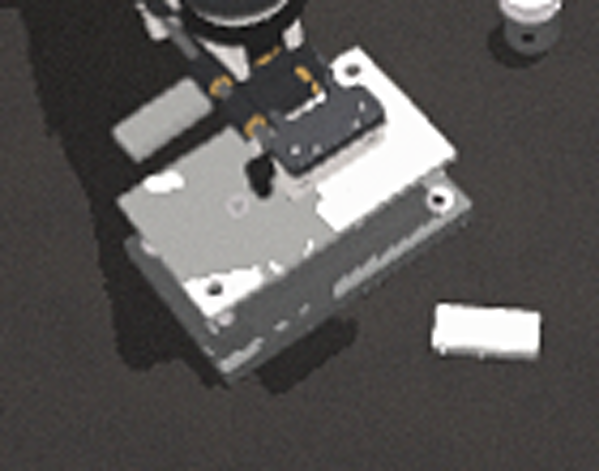

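The hole rim is at (183,194), against (181,193) predicted for exact alignment. The dowel-tip highlight at (210,203) is close to the predicted (214,197), and the scene view shows the plate hovering clear of the jig. Handing in.

```bash
python3 -c "
from station import ctrl,ticket
o=ctrl.get_obs();print(o['time_s'],o['ee_pos'],o['grip_width'],o['force']);print(ticket.hand_in())"
```

```text
15.75 [ 0.54952409 -0.2331693   0.08477453] 0.013550767078488854 [ 0.39597299  0.54053713 -5.06537916]
the job is handed in; nothing more can be done
None
```

The blank is home against all three pins, and I handed in at about 15.8 s with the arm still holding the plate level above the dowels. No checks failed or disagreed.

- **Blank:** I pushed it in +x onto the side pins (about 18 N), then in +y onto the end pin (about 15 N). A close wrist view fitted it within about 0.1 mm and 0.003 rad of home. I didn't see the blank again once the plate covered it, but the arm touched nothing there afterwards.
- **Plate:** I gripped it by its handle at 50 N. It passed the holders with about 80 mm of clearance under it.
- **Final position:** The plate's underside is about 10.5 mm above the dowel tips and level within about 0.002 rad. Hole b is within about 0.5 mm of its dowel. Hole a was hidden from the wrist camera, so its alignment comes from the fitted plate and jig poses.
- **Bystanders:** I felt no unexpected contact and moved nothing near the tool holders or the spanner. I took no final picture specifically to check them.

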